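# Set up the tilting board carrier and hold its frame upright

## Task

On the tilting circuit-board carrier, turn the black latch knob anticlockwise until it clicks over its detent and frees the kickstand, then flip the kickstand forward over centre until it is fully down with its rubber foot on the bench. Only then raise the leaning board frame by its top rail until it stands upright, without letting it tip over forwards, and finish while still holding it upright, keeping hold of it. Leave the other things on the bench where they are.

Things in the scene. Friction and masses are not known exactly. Their poses are not given: they have to be found in the camera images.
- carrier: Grey steel base plate of the board carrier, fixed, 220 (x) by 200 (y) by 14 mm; origin under its centre, on the bench. Its x points away from the robot (give or take yaw), y left, z up; 'carrier' offsets below are in this frame, mm. Knob axis at (-80, -50), kickstand hub (0, -120, 30), frame hinge (55, 0, 35).
- knob_grip (a point): On the vertical axis of the black latch knob, 76 mm up, mid-height of its upright grip bar (44 long, 14 thick, 58 to 90 mm above the bench). At the start the bar lies along carrier x, as does the tab below it, 14 wide, at 48 to 62 mm height, that reaches 86 mm from the axis to +x and blocks a pin on the kickstand. Round skirt below, radius 20; 42 mm high plunger block beside it at (-80, -10).
- latch_knob (a joint): Knob angle, rad: 0 latched (start), growing anticlockwise from above to the stop at 1.1 (tab swung towards carrier +y, kickstand free). A spring plunger makes a detent with its peak at about 0.32: short of it the knob springs back, beyond it snaps on by itself to 0.6 or more, and stays where left from there. Turning takes up to about 0.15 N m. Until turned, the tab stops the kickstand.
- kickstand (a joint): Kickstand angle, rad: 0 folded (start; leg leans 0.4 rad from vertical to carrier +x), 0.4 leg vertical, stop at 2.146 = fully down, pointing to carrier -x (the robot), foot on the bench. Swings about carrier y in the plane y = -120. Its weight (220 g) carries it over centre: short of 0.4 it falls back, beyond it drops to the down stop; under 2 N pushes it near the foot.
- foot (a point): Centre of the rubber foot (cylinder 18 mm across, 26 along y) at the end of the kickstand, 120 mm from its hub. The leg is a steel flat bar, 10 mm in the direction of swing, 16 wide; a pin 8 mm across sticks out 85 mm towards carrier +y, 30 mm from the hub. At the start the foot is at carrier (47, -120, 141); the space behind it (+x) is free.
- frame: Aluminium frame with a circuit board, 136 mm wide (y), 156 tall, hinged at its lower edge. Origin mid hinge line, carrier (55, 0, 35); its z runs up the frame, vertical when upright. Starts leaning back 0.6 rad (to carrier +x) on a stop, swings freely through upright to a front stop 0.55 rad beyond; let go, it falls one way or the other. About 250 g.
- top_rail (a point): Middle of the frame's top rail, a round bar 12 mm across along carrier y, 150 mm from the hinge. Below it is an open gap of 41 mm to the next bar, for the fingers. At the start at carrier (140, 0, 159); upright at (55, 0, 185).
- screw_dish: Bystander: steel dish 44 mm wide, 18 mm high, on the base plate. Origin under its centre.
- flux_jar: Bystander: white jar 48 mm wide, 50 mm high, left of the carrier.
- screwdriver: Bystander: black-handled screwdriver 170 mm long, lying farther left.
- solder_spool: Bystander: grey solder spool 56 mm wide, 40 mm high, standing right of the carrier.
- solvent_bottle: Bystander: white bottle 40 mm wide, 105 mm high, right of the carrier.
- heat_sink: Bystander: finned aluminium heat sink 50 by 50 by 26 mm, far right.
- brush: Bystander: brush 160 mm long, lying far left.

How it is judged:
By the outcome, as a careful person would: the job done as asked, in the order asked, and still so for the second after the job is handed in, while the arm keeps its last pose, push and grip.
It also fails if it takes over 58 s, if anything falls off the work surface, if the arm or the gripper's body presses on something with over 40 N, if the wrist force passes 120 N, or if a joint passes its speed limit or range.

## Robot

A 6-joint arm with a two-finger parallel gripper is mounted at the origin on the work surface. World frame = base frame: x ahead of the robot, y to its left, z up, the work surface at z = 0. Lengths are in m, angles in degrees, forces in N, time in s.
With the tool pointing down it reaches from about 0.375 to 0.9 m from the base axis. Payload 3.1 kg.
Tool frame: the origin (TCP) lies on the centre line of the jaws, within the pads' length; the fingertips stand finger_overhang ahead of it and the grasp point (between the pads) lies 5 mm behind it (finger_overhang is the distance from the TCP to the fingertips, in m); z points along the fingers, y is the line along which they close (so a half turn about z gives the same grasp; the last joint's range is limited). The gripper opens to 87 mm and grips with 3 to 60 N. Pads are 19 mm wide; open, the fingers measure 117 mm over their backs; the gripper's body (75 mm by 190 mm) begins 51 mm behind the grasp point.
Start: joints at [53.944, 30.224, 82.088, -0, 67.689, -10.227], TCP at [0.272, 0.563, 0.237] pointing down, gripper open.
Joint ranges: [-176.69, 176.69], [-43.24, 126.21], [12.49, 139.97], [-82, 262], [0, 151.66], [-163.58, 163.58]. Speed limits (degrees/s): [159.86, 159.86, 180, 180, 180, 180].

## Interface

Orientations are given as a 3x3 rotation matrix whose columns are the frame's x, y, z axes.
In Python, from rig import read_state, capture, calibration, hand_in, finger_overhang gives the robot as it stands.
- The arm moves only by the tool send_rows, never from a script. Its argument "plan" is a list of rows, each a list of 5 numbers: the closure in counts, from 0 (fully open) to 255 (shut), then the shift along the tool's x, y, z in m, then the turn about the tool's z in rad. A call has 1 to 20 rows; each row shifts and turns the commanded pose from where the row before left it, along the tool's axes as they then stand; what a row does not reach is not made up. A row lasts 1/12 s, in which the tool goes at most 41.7 mm and 7.16 degrees, less where a joint would pass 70% of its speed; a pose out of reach is approached as far as the arm can. A call is refused whole if a number of a shift passes 0.0417 or a number of a turn 0.125, either way. A call with a gripper value outside its range is refused whole. The fingers move at their own pace and stop on an object; the grip force is fixed at half the most. Time passes only in rows, so rows that do not move let the fingers close. It gives the time, the measured TCP pose, the force, the opening and the grip force at its end, in the units of the state.
- read_state(): the state, without advancing time (a new reading comes with each control period).
- capture(name): name is "scene" or "side" or "wrist"; returns (picture, depth): 384x512x3 uint8, blue, green, red; 384x512 float32, m along the optical axis (not along the pixel's ray), 0 where there is no reading.
- calibration(name): a dict with "fx", "fy", "cx", "cy" (pixels), "xyz" and "rotation" of the camera in the world. Camera axes: x right, y down, z forward; pixel columns grow to the right and rows downward; lengths in m; the calibration is good to about 2 mm. A picture is of the moment at which its call begins: read the wrist's pose just before it. calibration takes no time and is no camera call; for the wrist camera it gives the pose at the moment of the call.
- hand_in(): hands the job in; it is judged then, once.
The state is a dict: "time_s": time; "joint_positions": joint angles; "qvel": joint speeds; "tau": joint torques, N m; "position": TCP position; "tcp_rot": TCP orientation; "force": force on the tool from outside, world axes, zero at the start; "moment": the same for the moment, N m; "opening": opening from 0.0 (shut) to 1.0 (fully open); "grasp_force": force on a finger pad.
Only numpy, scipy, OpenCV 4.12 (cv2) and the standard library are available. Lean on these libraries where they do the work, as an engineer would, in place of code of your own. Each camera call takes 0.05 s, during which the arm holds its last target. There are 200 camera calls.

## Working session

There is one attempt and no reset: what is moved stays moved. The work goes in short steps, Python scripts to look and compute and a tool call to move; the robot and the scene stay as the last step left them, time stands still between calls to the robot, and variables do not carry over. Pictures are saved under pics/ and viewed, at most 10 in all, crops included, and the job is handed in when it is done.

Besides the shell and the picture viewer there is one more tool, called after ">>>" as name(argument=value, ...), one argument or row to a line, values as JSON. send_rows: Moves the arm, as the interface text tells. Its arguments: {"type":"object","properties":{"plan":{"type":"array","items":{"type":"array","items":{"type":"number"}}}},"required":["plan"]}

```bash
ls; mkdir -p pics
python3 - <<'E'
from rig import *
import cv2,numpy as np
s=read_state();print(s['position'],s['tcp_rot'],finger_overhang,s['time_s'])
for n in ['scene','side']:
    p,d=capture(n);cv2.imwrite(f'pics/{n}0.png',p);np.save(f'pics/{n}0.npy',d);c=calibration(n);print(n,c)
E
```

```text
pics
[0.27186232 0.56199906 0.23557522] [[-9.00105377e-01  4.35670413e-01 -1.26501132e-03]
 [ 4.35672085e-01  9.00103770e-01 -1.74299967e-03]
 [ 3.79268070e-04 -2.12001349e-03 -9.99997681e-01]] 0.014 0.0
scene {'fx': 384.86615263031297, 'fy': 384.86615263031297, 'cx': 254.65473040800367, 'cy': 187.97688664795376, 'xyz': array([1.38943627, 0.20125017, 1.01321667]), 'rotation': array([[-0.28315557,  0.69927803, -0.65637882],
       [ 0.95894064,  0.2178377 , -0.18160284],
       [ 0.01599318, -0.68085018, -0.73224808]])}
side {'fx': 445.5338375735638, 'fy': 445.5338375735638, 'cx': 254.74801184852754, 'cy': 199.6577064587391, 'xyz': array([-0.41323776, -1.16651915,  0.98541674]), 'rotation': array([[ 0.75762058, -0.31679345,  0.57066012],
       [-0.6526331 , -0.37974874,  0.6556378 ],
       [ 0.00900571, -0.86915637, -0.49445535]])}
```

Run:
```python
import cv2
for n in ['scene','side']:
    p=cv2.imread(f'pics/{n}0.png');cv2.imwrite(f'pics/{n}0b.png',cv2.resize(p,(800,600),interpolation=cv2.INTER_CUBIC))
```

```text
(no output)
```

View pics/scene0b.png

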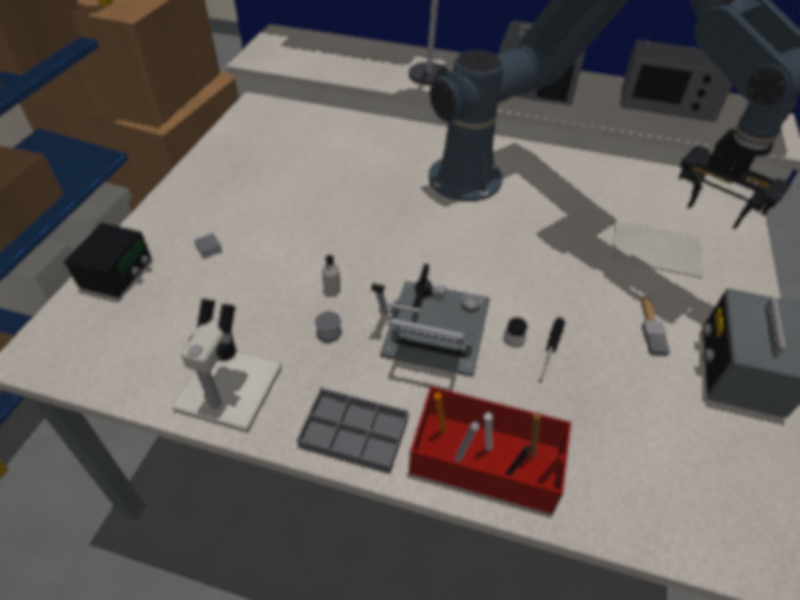

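View pics/side0b.png

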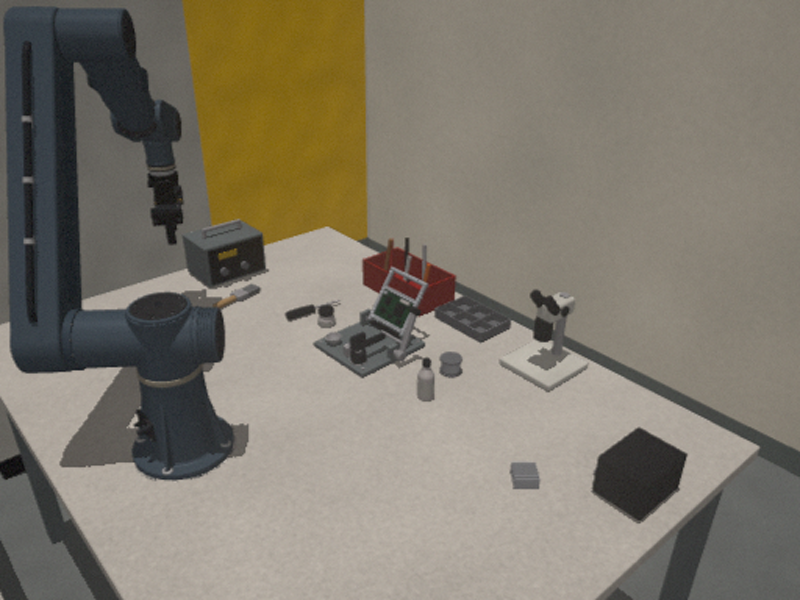

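The scene picture shows the carrier near (437,325), knob (424,280), kickstand foot (378,288). The side picture shows the carrier at (370,345), knob (357,348), top rail (405,275). I'll enlarge both.

Run:
```python
import cv2,numpy as np
a=cv2.imread('pics/scene0.png')[165:255,230:320];b=cv2.imread('pics/side0.png')[160:250,195:285]
o=np.hstack([cv2.resize(i,(400,400),interpolation=cv2.INTER_CUBIC) for i in(a,b)])
cv2.imwrite('pics/crop0.png',cv2.convertScaleAbs(o,alpha=1.6))
```

```text
(no output)
```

View pics/crop0.png

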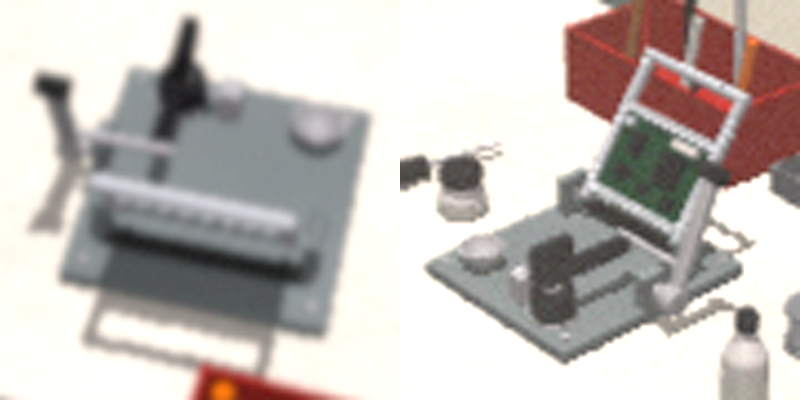

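```bash
cat > h.py <<'E'
from rig import *
import numpy as np
from scipy.optimize import least_squares
def proj(n,P):
    c=calibration(n);q=(np.atleast_2d(P)-c['xyz'])@c['rotation']
    return np.c_[c['fx']*q[:,0]/q[:,2]+c['cx'],c['fy']*q[:,1]/q[:,2]+c['cy']]
def T(p,M):
    c,s=np.cos(p[2]),np.sin(p[2]);M=np.atleast_2d(M)/1000
    return np.c_[p[0]+c*M[:,0]-s*M[:,1],p[1]+s*M[:,0]+c*M[:,1],M[:,2]]
E
python3 - <<'E'
from h import *
M=dict(A=(-110,-100,14),B=(-110,100,14),C=(110,100,14),D=(110,-100,14),F=(47,-120,141),R1=(140,-68,159),R2=(140,68,159),K=(-80,-50,76))
S=dict(A=(135,68),B=(370,112),C=(322,330),D=(60,282),F=(52,85),R1=(95,185),R2=(297,222),K=(184,60))
V=dict(B=(427,268),A=(565,360),D=(742,266),F=(713,172),R1=(745,97),R2=(648,50),K=(550,262))
def px(n,o): return np.array(o)*90/400+((230,165) if n=='scene' else (105,160))
obs=[(n,k,px(n,o)) for n,d in(('scene',S),('side',V)) for k,o in d.items()]
f=lambda p:np.concatenate([(proj(n,T(p,M[k]))[0]-o) for n,k,o in obs])
r=least_squares(f,[.7,0,0],loss='soft_l1');print(r.x)
for (n,k,o),e in zip(obs,r.fun.reshape(-1,2)):print(n,k,e.round(1))
for k in 'F','K','R1','R2','A','D','B':
    o=[x for x in obs if x[1]==k]
    t=least_squares(lambda P:np.concatenate([proj(n,P)[0]-q for n,_,q in o]),[.7,0,.1]).x
    print(k,t.round(4),T(r.x,M[k])[0].round(4))
E
```

```text
[0.55395105 0.05974701 0.04274201]
scene A [-1.7 -1. ]
scene B [ 0.3 -0.5]
scene C [ 1.3 -0.1]
scene D [-0.8 -2.1]
scene F [-0.2  0.5]
scene R1 [-1.1 -0.4]
scene R2 [-0.3  0.6]
scene K [-0.2 -3. ]
side B [-1.  -3.1]
side A [-0.4 -3.4]
side D [ 0.3 -2.7]
side F [-0.  -1.6]
side R1 [ 0.3 -0.8]
side R2 [-0.6 -1.1]
side K [ 0.2 -3. ]
F [ 0.6017 -0.0603  0.1373] [ 0.606  -0.0581  0.141 ]
K [0.4761 0.008  0.0616] [0.4762 0.0064 0.076 ]
R1 [ 6.953e-01 -1.000e-04  1.556e-01] [ 0.6967 -0.0022  0.159 ]
R2 [0.6887 0.1326 0.157 ] [0.6909 0.1337 0.159 ]
A [ 0.4444 -0.0437  0.002 ] [ 0.4483 -0.0449  0.014 ]
D [ 0.6668 -0.0339  0.0011] [ 0.6681 -0.0355  0.014 ]
B [0.4369 0.1517 0.0046] [0.4398 0.155  0.014 ]
```

>>> send_rows(
  plan=[
    [0,0,0,0,-0.1225],
    [0,0,0,0,-0.1225],
    [0,0,0,0,-0.1225],
    [0,0,0,0,-0.1225],
    [0,-0.0113,-0.0352,0,0],
    [0,-0.0113,-0.0352,0,0],
    [0,-0.0113,-0.0352,0,0],
    [0,-0.0113,-0.0352,0,0],
    [0,-0.0113,-0.0352,0,0],
    [0,-0.0113,-0.0352,0,0],
    [0,-0.0113,-0.0352,0,0],
    [0,-0.0113,-0.0352,0,0],
    [0,-0.0113,-0.0352,0,0],
    [0,-0.0113,-0.0352,0,0],
    [0,-0.0113,-0.0352,0,0],
    [0,-0.0113,-0.0352,0,0],
    [0,-0.0113,-0.0352,0,0],
    [0,-0.0113,-0.0352,0,0],
    [0,-0.0113,-0.0352,0,0],
    [0,-0.0113,-0.0352,0,0],
  ],
)

```text
time_s: 1.77
position: [0.475, 0.0051, 0.2364]
tcp_rot: [[-0.999, -0.039, -0.001], [-0.039, 0.999, 0.0], [0.0, 0.0, -1.0]]
force: [0.6, 0.3, -1.1]
opening: 0.998
grasp_force: 0.0
```

>>> send_rows(
  plan=[
    [0,0,0,0,0],
    [0,0,0,0,0],
    [0,0,0,0,0],
  ],
)

```text
time_s: 2.02
position: [0.4742, 0.0071, 0.2361]
tcp_rot: [[-0.999, -0.038, -0.002], [-0.038, 0.999, 0.001], [0.002, 0.001, -1.0]]
force: [-0.4, 0.1, 0.1]
opening: 1.001
grasp_force: 0.0
```

Run:
```python
from h import *
import cv2
s=read_state();print(s['position'],s['tcp_rot'],s['time_s'])
c=calibration('wrist');print(c)
p,d=capture('wrist');cv2.imwrite('pics/w1.png',p);np.save('pics/w1.npy',d)
cv2.imwrite('pics/w1b.png',cv2.convertScaleAbs(cv2.resize(p,(800,600)),alpha=1.5))
```

```text
[0.47416885 0.00712712 0.23611453] [[-9.99268457e-01 -3.81994792e-02 -1.83023228e-03]
 [-3.82011480e-02  9.99269677e-01  8.85643537e-04]
 [ 1.79506449e-03  9.54912625e-04 -9.99997933e-01]] 2.0167
{'fx': 298.99179515109114, 'fy': 298.99179515109114, 'cx': 252.06034442139895, 'cy': 188.83209718516028, 'xyz': array([0.39665093, 0.00466036, 0.38507609]), 'rotation': array([[-0.03865106,  0.95977871,  0.2780844 ],
       [ 0.99925167,  0.0367106 ,  0.01218365],
       [ 0.00148497,  0.27834721, -0.96047937]])}
```

View pics/w1b.png

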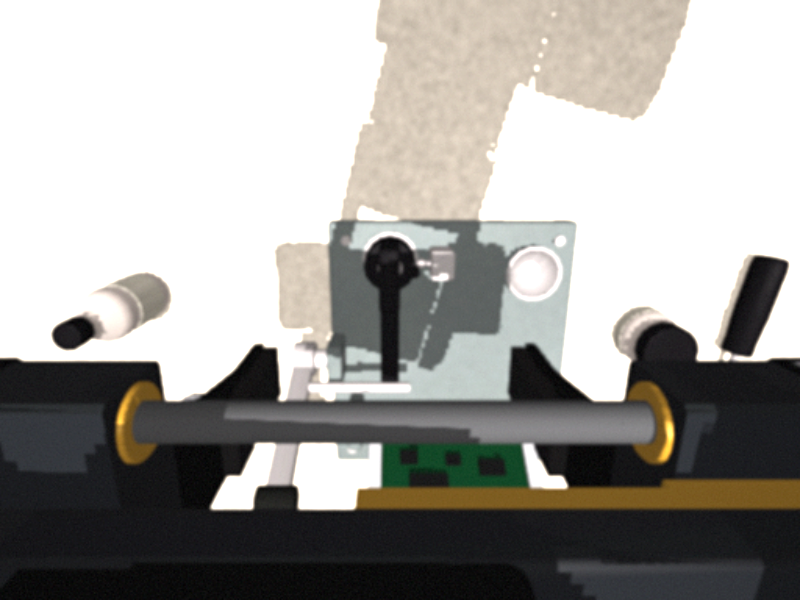

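Wrist view: knob at (388,262), plate corners at (330,222) and (575,222), tab running straight down the picture to (390,380). I'll locate the grip bar using depth.

Run:
```python
from h import *
import cv2
d=np.load('pics/w1.npy');c=calibration('wrist');v,u=np.mgrid[:384,:512]
P=np.stack([(u-c['cx'])/c['fx']*d,(v-c['cy'])/c['fy']*d,d],-1)@c['rotation'].T+c['xyz']
m=(u>220)&(u<280)&(v>140)&(v<200)&(d>0)
for a,b in((.085,.1),(.064,.084),(.045,.063),):
    q=P[m&(P[...,2]>a)&(P[...,2]<b)];print(a,len(q),q.min(0),q.max(0),q.mean(0)) if len(q) else 0
m=(u>225)&(u<275)&(v>180)&(v<245)&(d>0)&(P[...,2]>.05)&(P[...,2]<.07)
q=P[m];print('tab',len(q),np.median(q,0),np.polyfit(q[:,0],q[:,1],1),q[:,0].max())
for a,b in((330,222),(575,222)):
    r=c['rotation']@np.array([(a*.64-c['cx'])/c['fx'],(b*.64-c['cy'])/c['fy'],1]);print('corner',c['xyz']+r*(.014-c['xyz'][2])/r[2])
```

```text
0.085 539 [ 0.45046917 -0.00131274  0.08513269] [0.49345785 0.0124954  0.09281872] [0.47123234 0.00548735 0.09031963]
0.064 40 [ 0.45032241 -0.00178899  0.06459535] [0.45308633 0.01098712 0.08399451] [0.45094667 0.00475489 0.07456942]
0.045 38 [ 0.45048006 -0.01105473  0.0450197 ] [0.50200026 0.0238659  0.06256061] [0.47086388 0.00734251 0.0502707 ]
tab 563 [0.53109924 0.00790273 0.06248405] [-0.01317659  0.01463436] 0.5621819632699363
corner [ 0.44579646 -0.04285733  0.014     ]
corner [0.43805938 0.15091509 0.014     ]
```

>>> send_rows(
  plan=[
    [0,0.001,-0.0016,0.02,0],
    [0,0,0,0.025,0],
    [0,0,0,0.025,0],
    [0,0,0,0.025,0],
    [0,0,0,0.025,0],
    [0,0,0,0.02,0],
    [0,0,0,0.018,0],
    [0,0,0,0,0],
    [200,0,0,0,0],
    [200,0,0,0,0],
    [200,0,0,0,0],
    [220,0,0,0,0],
    [230,0,0,0,0],
    [230,0,0,0,0],
    [230,0,0,0,0],
    [230,0,0,0,0],
    [230,0,0,0,0],
    [230,0,0,0,0],
  ],
)

```text
time_s: 3.57
position: [0.474, 0.0052, 0.0785]
tcp_rot: [[-0.999, -0.039, -0.0], [-0.039, 0.999, 0.0], [0.0, 0.0, -1.0]]
force: [0.2, -1.1, 0.1]
opening: 0.327
grasp_force: 0.0
```

>>> send_rows(
  plan=[
    [235,0,0,0,0],
    [235,0,0,0,0],
    [235,0,0,0,0],
    [235,0,0,0,0],
    [235,0,0,0,0],
    [235,0,0,0,0],
  ],
)

```text
time_s: 4.07
position: [0.4742, 0.004, 0.0785]
tcp_rot: [[-0.999, -0.04, -0.0], [-0.04, 0.999, -0.002], [0.0, -0.002, -1.0]]
force: [-1.6, -5.3, 0.4]
opening: 0.162
grasp_force: 30.0
```

>>> send_rows(
  plan=[
    [235,0,-0.001,0,0],
    [235,0,0,0,-0.08],
    [235,0,0,0,-0.08],
    [235,0,0,0,-0.08],
    [235,0,0,0,-0.08],
    [235,0,0,0,-0.08],
    [235,0,0,0,-0.08],
    [235,0,0,0,-0.08],
    [235,0,0,0,-0.08],
    [235,0,0,0,-0.08],
    [235,0,0,0,-0.08],
    [235,0,0,0,-0.08],
    [235,0,0,0,0],
    [235,0,0,0,0],
  ],
)

```text
time_s: 5.23
position: [0.4741, 0.0039, 0.0785]
tcp_rot: [[-0.608, -0.794, -0.0], [-0.794, 0.608, -0.001], [0.0, -0.0, -1.0]]
force: [-0.5, -3.5, 0.1]
opening: 0.158
grasp_force: 30.0
```

>>> send_rows(
  plan=[
    [0,0,0,0,0],
    [0,0,0,0,0],
    [0,0,0,0,0],
    [0,0,0,0,0],
    [0,0,0,0,0],
    [0,0,0,0,0],
    [0,0,0,-0.02,0],
    [0,0,0,-0.025,0],
    [0,0,0,-0.025,0],
    [0,0,0,-0.025,0],
    [0,0,0,-0.025,0],
    [0,0,0,-0.025,0],
    [255,0,0,-0.025,0.11],
    [255,0,0,0,0.11],
    [255,0,0,0,0.11],
    [255,0,0,0,0.11],
    [255,0,0,0,0.11],
    [255,0,0,0,0.11],
    [255,0,0,0,0.11],
    [255,0,0,0,0.11],
  ],
)

```text
time_s: 6.9
position: [0.4738, 0.0044, 0.2485]
tcp_rot: [[-0.999, -0.034, -0.0], [-0.034, 0.999, 0.0], [0.0, 0.0, -1.0]]
force: [0.4, -0.7, 0.5]
opening: 0.474
grasp_force: 0.0
```

Run:
```python
from h import *
import cv2
s=read_state();print(s['position'],s['tcp_rot'],s['time_s'],s['opening'])
c=calibration('wrist')
p,d=capture('wrist');cv2.imwrite('pics/w2b.png',cv2.convertScaleAbs(cv2.resize(p,(800,600)),alpha=1.5))
v,u=np.mgrid[:384,:512]
P=np.stack([(u-c['cx'])/c['fx']*d,(v-c['cy'])/c['fy']*d,d],-1)@c['rotation'].T+c['xyz']
m=(d>0)&(P[...,1]>-.085)&(P[...,1]<-.04)&(P[...,0]>.52)&(P[...,0]<.66)&(P[...,2]>.02)
q=P[m&(P[...,2]>.115)];print(len(q));print(q.min(0),q.max(0),q.mean(0))
p,d=capture('side');print(proj('side',[.602,-.06,.14]))
```

```text
[0.47377985 0.00441273 0.24848577] [[-9.99434160e-01 -3.36341596e-02 -3.19987774e-04]
 [-3.36342320e-02  9.99434184e-01  2.23389404e-04]
 [ 3.12293205e-04  2.34025544e-04 -9.99999924e-01]] 6.9 0.4735430784504034
19
[ 0.59516895 -0.04804411  0.13461512] [ 0.60454052 -0.04699867  0.14722182] [ 0.59910917 -0.04732054  0.1401279 ]
[[264.93705738 197.84216692]]
```

View pics/w2b.png

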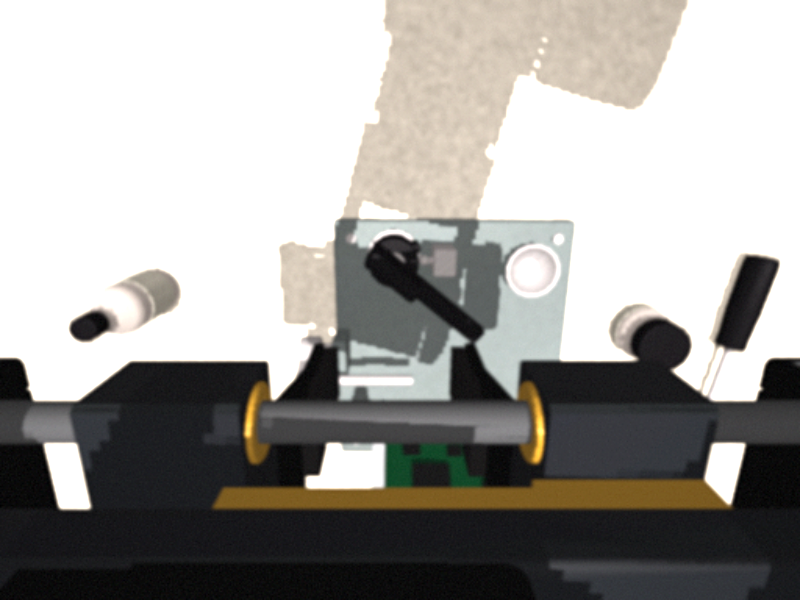

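>>> send_rows(
  plan=[
    [255,-0.03,-0.0114,0,-0.005],
    [255,-0.03,-0.0114,0,0],
    [255,-0.03,-0.0114,0,0],
    [255,-0.03,-0.0114,0,0],
    [255,-0.03,-0.0114,0,0],
    [255,-0.03,-0.0114,0,0],
    [255,0,0,0,0],
    [255,0,0,0.02,0],
    [255,0,0,0.025,0],
    [255,0,0,0.025,0],
    [255,0,0,0.025,0],
    [255,0,0,0.015,0],
    [255,0,0,0,0],
    [255,0.01,0,0,0],
    [255,0.01,0,0,0],
    [255,0.01,0,0,0],
    [255,0.008,0,0,0],
    [255,0.008,0,0,0],
  ],
)

```text
time_s: 8.5
position: [0.6114, -0.0584, 0.1399]
tcp_rot: [[-0.999, -0.045, 0.003], [-0.045, 0.999, -0.001], [-0.003, -0.001, -1.0]]
force: [0.9, 0.4, 1.0]
opening: 0.007
grasp_force: 0.4
```

>>> send_rows(
  plan=[
    [255,0.008,0,0,0],
    [255,0.008,0,0,0],
    [255,0.008,0,0,0],
    [255,0.008,0,0,0],
    [255,0.008,0,0,0],
    [255,0.008,0,0,0],
    [255,0.008,0,0,0],
    [255,0.008,0,0,0],
    [255,0.008,0,0,0],
    [255,0,0,0,0],
    [255,0,0,-0.03,0],
    [255,0,0,-0.035,0],
    [255,0,0,-0.035,0],
    [0,0,0,0,0],
    [0,0,0,0,0],
    [0,0,0,0,0],
  ],
)

```text
time_s: 9.83
position: [0.5386, -0.0614, 0.2382]
tcp_rot: [[-0.999, -0.044, -0.0], [-0.044, 0.999, 0.0], [0.0, 0.0, -1.0]]
force: [-0.5, -0.4, -0.9]
opening: 0.151
grasp_force: 0.0
```

Run:
```python
from h import *
import cv2
s=read_state();print(s['position'],s['tcp_rot'],s['time_s'],s['opening'])
a,_=capture('side');b,_=capture('scene')
o=np.hstack([cv2.resize(i,(400,400),interpolation=cv2.INTER_CUBIC) for i in(b[165:255,230:320],a[160:250,195:285])])
cv2.imwrite('pics/c3.png',cv2.convertScaleAbs(o,alpha=1.6))
```

```text
[ 0.53859396 -0.06137124  0.23824347] [[-9.99023453e-01 -4.41802734e-02 -4.93168723e-04]
 [-4.41803633e-02  9.99023556e-01  1.73044426e-04]
 [ 4.85042021e-04  1.94663814e-04 -9.99999863e-01]] 9.8333 0.15075794331806464
```

View pics/c3.png

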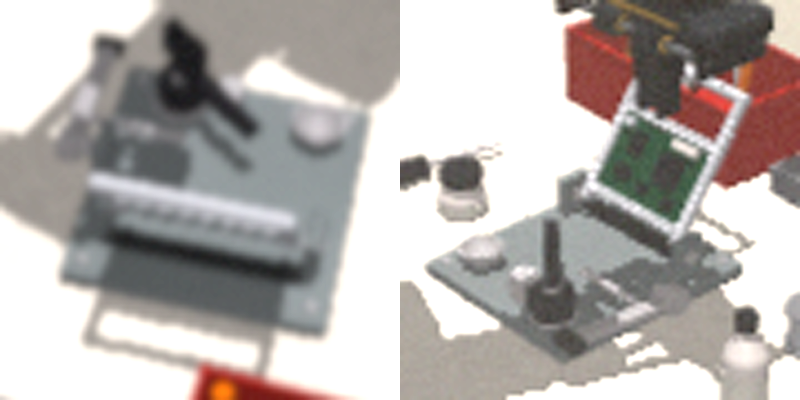

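>>> send_rows(
  plan=[
    [0,0,0,0,0.1212],
    [0,0,0,0,0.1212],
    [0,0,0,0,0.1212],
    [0,0,0,0,0.1212],
    [0,0,0,0,0.1212],
    [0,0,0,0,0.1212],
    [0,0,0,0,0.1212],
    [0,0,0,0,0.1212],
    [0,0,0,0,0.1212],
    [0,0,0,0,0.1212],
    [0,0,0,0,0.1212],
    [0,0,0,0,0.1212],
    [0,0,0,0,0.1212],
    [0,0,0,0,0],
  ],
)

```text
time_s: 11.1
position: [0.5382, -0.0612, 0.2368]
tcp_rot: [[-0.037, 0.999, -0.003], [0.999, 0.037, 0.001], [0.001, -0.003, -1.0]]
force: [-0.7, 0.0, -0.8]
opening: 0.998
grasp_force: 0.0
```

>>> send_rows(
  plan=[
    [0,0.02,0.026,0,0],
    [0,0.02,0.026,0,0],
    [0,0.02,0.026,0,0],
    [0,0.02,0.026,0,0],
    [0,0.02,0.026,0,0],
    [0,0.02,0.026,0,0],
    [0,0,0,0,0],
    [0,0,0,0,0],
  ],
)

```text
time_s: 11.77
position: [0.6902, 0.0658, 0.2364]
tcp_rot: [[-0.044, 0.999, -0.003], [0.999, 0.044, -0.0], [-0.0, -0.003, -1.0]]
force: [-0.8, -0.2, -0.5]
opening: 0.998
grasp_force: 0.0
```

Run:
```python
from h import *
import cv2
o=dict(scene=np.array((108,42))*.225+(230,165),side=np.array((568,340))*.225+(105,160))
print('foot',least_squares(lambda P:np.concatenate([proj(n,P)[0]-q for n,q in o.items()]),[.5,0,.1]).x,T([.551,.0585,.039],(-118,-120,9)))
s=read_state();print(s['position'],s['tcp_rot'],s['time_s'],s['opening'])
c=calibration('wrist');p,d=capture('wrist');v,u=np.mgrid[:384,:512]
P=np.stack([(u-c['cx'])/c['fx']*d,(v-c['cy'])/c['fy']*d,d],-1)@c['rotation'].T+c['xyz']
print(c['xyz'])
m=(d>0)&(P[...,2]>.145)&(P[...,2]<.175)&(abs(P[...,0]-.691)<.03)&(abs(P[...,1]-.064)<.08)
q=P[m];print(len(q),q.min(0),q.max(0),np.median(q,0))
cv2.imwrite('pics/w4.png',cv2.convertScaleAbs(cv2.resize(p,(800,600)),alpha=1.5))
```

```text
foot [ 0.44256485 -0.06168154  0.0295313 ] [[ 0.43776854 -0.06600959  0.009     ]]
[0.69015059 0.06577528 0.23635411] [[-4.42745456e-02  9.99015033e-01 -2.95426343e-03]
 [ 9.99019401e-01  4.42743212e-02 -1.41331367e-04]
 [-1.03941523e-05 -2.95762386e-03 -9.99995626e-01]] 11.7667 0.9977501087670395
[0.68618189 0.14315022 0.38520141]
2205 [ 0.67290291 -0.00482841  0.14500128] [0.69852571 0.13101439 0.16737625] [0.69013143 0.08642775 0.16417041]
```

View pics/w4.png

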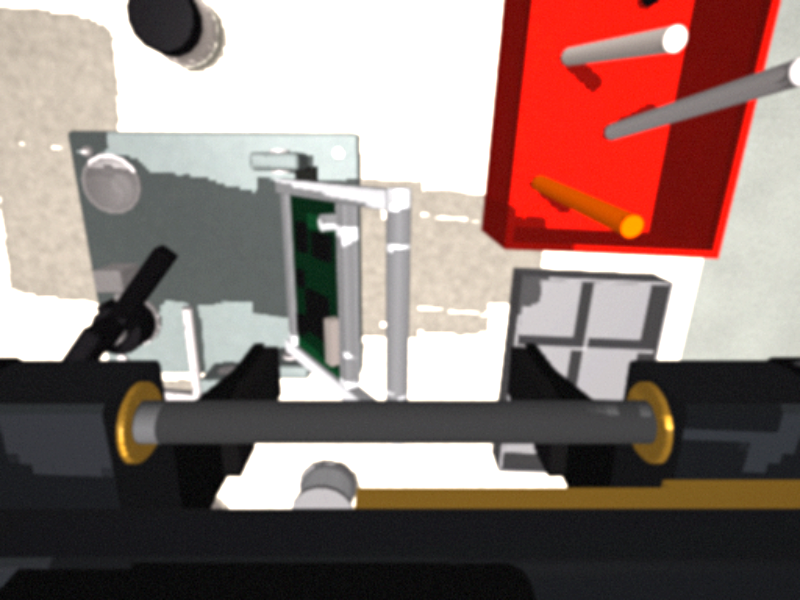

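Run:
```python
from h import *
p,d=capture('scene');c=calibration('scene');v,u=np.mgrid[:384,:512]
P=np.stack([(u-c['cx'])/c['fx']*d,(v-c['cy'])/c['fy']*d,d],-1)@c['rotation'].T+c['xyz']
red=(p[...,2]>60)&(p[...,1]<30)&(d>0)&(u>255)&(v>240)&(u<380)
q=P[red];print(np.percentile(q,[1,99],axis=0))
m=(d>0)&(P[...,0]>.72)&(P[...,0]<.82)&(P[...,1]>0.02)&(P[...,1]<.12)&(P[...,2]<.2)
q=P[m];print(q[q[:,2].argsort()[-5:]])
```

```text
[[0.76170963 0.09547425 0.0014492 ]
 [0.90046575 0.34559081 0.10980838]]
[[0.81009408 0.11869062 0.13875583]
 [0.80943784 0.11019717 0.13886023]
 [0.81597292 0.11180289 0.13940268]
 [0.81749282 0.11770242 0.13943897]
 [0.81539176 0.11440249 0.13971716]]
```

>>> send_rows(
  plan=[
    [0,0,0,0.02,0],
    [0,0,0,0.02,0],
    [0,0,0,0.02,0],
    [0,0,0,0.0145,0],
    [0,0,0,0.009,0],
    [235,0,0,0,0],
    [235,0,0,0,0],
    [235,0,0,0,0],
    [235,0,0,0,0],
    [235,0,0,0,0],
    [235,0,0,0,0],
    [235,0,0,0,0],
    [235,0,0,0,0],
    [235,0,0,0,0],
    [235,0,0,0,0],
    [235,0,0,0,0],
    [235,0,0,0,0],
    [235,0,0,0,0],
    [235,0,0,0,0],
  ],
)

```text
time_s: 13.45
position: [0.6908, 0.0645, 0.1553]
tcp_rot: [[-0.039, 0.999, 0.001], [0.999, 0.039, 0.0], [-0.0, 0.001, -1.0]]
force: [1.4, -0.2, -0.1]
opening: 0.125
grasp_force: 30.0
```

>>> send_rows(
  plan=[
    [245,0,0,0,0],
    [245,0,0,0,0],
    [245,0,0,0,0],
  ],
)

```text
time_s: 13.7
position: [0.6906, 0.0646, 0.1553]
tcp_rot: [[-0.039, 0.999, 0.001], [0.999, 0.039, 0.0], [-0.0, 0.001, -1.0]]
force: [2.1, 0.7, 0.7]
opening: 0.128
grasp_force: 30.0
```

>>> send_rows(
  plan=[
    [245,0,-0.0063,-0.0041,0],
    [245,0,-0.0065,-0.0038,0],
    [245,0,-0.0067,-0.0034,0],
    [245,0,-0.0068,-0.0031,0],
    [245,0,-0.007,-0.0027,0],
    [245,0,-0.0071,-0.0024,0],
    [245,0,0,0,0],
  ],
)

```text
time_s: 14.28
position: [0.6491, 0.063, 0.1763]
tcp_rot: [[-0.039, 0.999, 0.002], [0.999, 0.039, -0.0], [-0.0, 0.002, -1.0]]
force: [2.2, 1.2, 3.9]
opening: 0.131
grasp_force: 30.0
```

>>> send_rows(
  plan=[
    [245,0,-0.0072,-0.002,0],
    [245,0,-0.0073,-0.0017,0],
    [245,0,-0.0074,-0.0013,0],
    [245,0,-0.0074,-0.0009,0],
    [245,0,-0.0075,-0.0006,0],
    [245,0,-0.0075,-0.0002,0],
    [245,0,0,0,0],
    [245,0,0,0,0],
    [245,0,0,0,0],
    [245,0,0,0,0],
  ],
)

```text
time_s: 15.12
position: [0.6051, 0.0614, 0.1809]
tcp_rot: [[-0.039, 0.999, -0.002], [0.999, 0.039, 0.0], [0.001, -0.002, -1.0]]
force: [0.4, 2.2, 3.9]
opening: 0.129
grasp_force: 30.0
```

Run:
```python
from h import *
import cv2
s=read_state();print(s['position'],s['force'],s['time_s'],s['opening'])
p0=[.551,.0585,.039]
for y in(-68,68):print('upright rail',T(p0,(55,y,185)),proj('side',T(p0,(55,y,185))),proj('side',T(p0,(55,y,35))))
p,_=capture('side');b,d=capture('scene');c=calibration('scene');v,u=np.mgrid[:384,:512]
P=np.stack([(u-c['cx'])/c['fx']*d,(v-c['cy'])/c['fy']*d,d],-1)@c['rotation'].T+c['xyz']
# board back plane: points in carrier frame
q=P[d>0]-[p0[0],p0[1],0];C,S=np.cos(p0[2]),np.sin(p0[2])
q=np.c_[q[:,0]*C+q[:,1]*S,-q[:,0]*S+q[:,1]*C,q[:,2]]*1000
m=(abs(q[:,1])<62)&(q[:,0]>40)&(q[:,0]<75)&(q[:,2]>65)&(q[:,2]<140)
w=q[m];print(len(w));print(np.polyfit(w[:,2],w[:,0],1))
for z in range(65,140,15):
    k=w[(w[:,2]>z)&(w[:,2]<z+15)];print(z,len(k),np.median(k[:,0]))
o=np.hstack([cv2.resize(i,(400,400),interpolation=cv2.INTER_CUBIC) for i in(b[165:255,230:320],p[160:250,195:285])])
cv2.imwrite('pics/c5.png',cv2.convertScaleAbs(o,alpha=1.6))
```

```text
[0.6050611  0.06143195 0.18089491] [0.41356241 2.21197433 3.9470341 ] 15.1167 0.12882100961560286
upright rail [[ 0.60860951 -0.00730384  0.185     ]] [[257.41823648 182.17433827]] [[256.97705743 214.92640708]]
upright rail [[0.60330685 0.12859275 0.185     ]] [[234.65961863 170.81037198]] [[235.12722957 202.52186725]]
636
[-2.20219938e-03  5.61777163e+01]
65 113 55.913672100467075
80 123 55.739106479644335
95 125 56.05551619458396
110 126 55.448074614884106
125 149 56.88707706162876
```

View pics/c5.png

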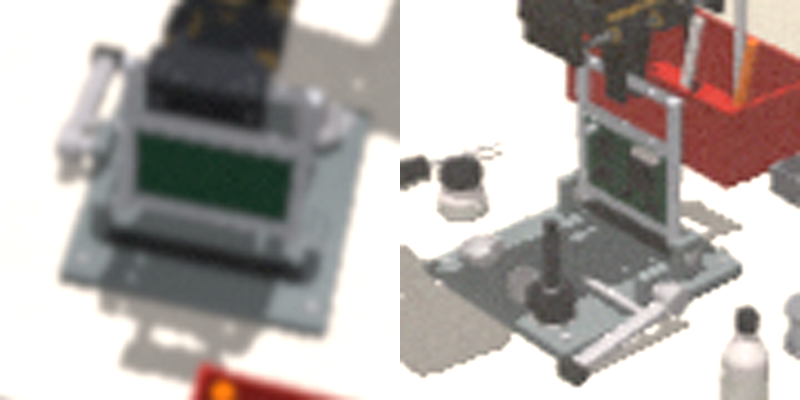

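The frame stands vertical with a tilt of about 0.002 rad and the rail is gripped. The kickstand lies down with its foot on the bench (scene (105,50), side (572,365)), and the knob is still turned.

```bash
python3 -c "
from rig import *
print(hand_in())"
```

```text
the job is handed in; nothing more can be done
None
```

I turned the latch knob past its detent, flipped the kickstand fully down onto the bench, then raised the frame upright. I handed in at about 15 s with the gripper still holding the top rail; no verdict came back.

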